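# Load the spring trolley and draw it to the mark

## Robot

A 7-joint arm with a two-finger parallel gripper is mounted at the origin on the work surface. World frame = base frame: x ahead of the robot, y to its left, z up, the work surface at z = 0. Lengths are in m, angles in rad, forces in N, time in s.
With the tool pointing down it reaches from about 0.4 to 0.875 m from the base axis. Payload 19.3 kg.
Tool frame: the origin (TCP) lies on the centre line of the jaws, within the pads' length; the fingertips stand 25 mm ahead of it and the grasp point (between the pads) lies 6 mm ahead of it (tips_ahead is the distance from the TCP to the fingertips, in m); z points along the fingers, y is the direction in which the jaws open and shut (so a half turn about z gives the same grasp; the last joint's range is limited). The gripper opens to 85 mm and grips with 20 to 120 N. Pads are 22 mm wide; open, the fingers measure 114 mm over their backs; the gripper's body (76 mm by 85 mm) begins 54 mm behind the grasp point. The pads swing forward as they close: fully open they stand 13 mm farther back than shut.
Start: joints at [-1.362, 0.521, -0.036, 1.599, 0.021, 1.021, -0.113], TCP at [0.172, 0.601, 0.256] pointing down, gripper open.
Joint ranges: [-2.91, 2.91], [-0.3, 2.13], [-1.5, 1.42], [0.17, 2.43], [-1.26, 4.41], [0.16, 1.93], [-2.52, 2.52]. Speed limits (rad/s): [1.89, 1.89, 2.39, 2.39, 3.01, 3.01, 3.01].

## Interface

Orientations are given as [roll, pitch, yaw] about the fixed x, y, z axes, in that order (R = Rz(yaw) Ry(pitch) Rx(roll)).
In Python, from workcell import observe, grab_frame, job_done, outline_of, tips_ahead gives the robot as it stands. The module is installed in compiled form; this text tells all that it offers.
- The arm moves only by the tool move_arm, never from a script. Its argument "motion" is a list of rows, each a list of 2 entries, a list of its own where there are three numbers: the shift along the world's x, y, z in mm, then the turn, a rotation vector about the world's x, y, z in rad. A call has 1 to 12 rows; each row is the pose to reach, as a shift and turn from the pose commanded when the call began; what a row does not reach only later rows make up. A row lasts 1/8 s, in which the tool goes at most 62.5 mm and 10.7 degrees, less where a joint would pass 70% of its speed; a pose out of reach is approached as far as the arm can. A call with a gripper value outside its range is refused whole. "jaw" is the finger opening in mm, from 0 to 85.4, set as the call begins (left out, the last holds). The fingers move at their own pace and stop on an object; "grip_force" is the grip in N (left out, the last holds). Time passes only in rows, so rows that repeat a pose let the fingers close. It gives the time, the measured TCP pose, the force and the opening at its end, in the units of the state.
- observe(): the state, without advancing time (a new reading comes with each control period).
- grab_frame(name): name is "side" or "top" or "wrist"; returns a dict with "frame" (384x512x3 uint8, red, green, blue), "fx", "fy", "cx", "cy" (pixels), "T" (4x4, takes a point from camera to world coordinates); the wrist camera has in their place "mount" (4x4, takes a point from camera to tool coordinates, whose origin is the TCP and whose axes are the flange's). Camera axes: x right, y down, z forward; pixel columns grow to the right and rows downward; lengths in m; the calibration is good to about 2 mm. The wrist camera is an equidistant fisheye: a pixel r from the principal point sees the ray r / f radians off the axis. A picture is of the moment at which its call begins: read the wrist's pose just before it. There is no depth.
- job_done(): hands the job in, once; it reports no verdict.
Trained networks look in the newest picture that a camera, given by its name, has taken for a name from the list of things; names that differ only in an ending like _2 or _b are one class to them, and where a whole thing is asked for, a point or a joint stands for the part that bears it (a point fixed in the world has none). Each returns a list of dicts, best first, with "score" (0 to 1); they miss things now and then, are a little off and sometimes report something else, mostly with a low value. They report only what shows in the picture. A call takes as long as a camera call. They do not tell look-alikes from the thing itself.
- outline_of(label, camera): "pixels" (384x512 bool, what is visible of it) and "pixel" ([column, row] in pixels, amid what is visible of it).
The state is a dict: "clock": time; "qpos": joint angles; "qd": joint speeds; "joint_efforts": joint torques, N m; "position": TCP position; "tool_rot": TCP orientation; "force": force on the tool from outside, world axes, zero at the start; "moment": the same for the moment, N m; "grip_width": finger opening in m.
Only numpy, scipy, OpenCV 4.12 (cv2) and the standard library are available. Lean on these libraries where they do the work, as an engineer would, in place of code of your own. Each camera call takes 0.05 s, during which the arm holds its last target.

## Task

Get the spring trolley ready for its timing run: set the two brass blocks and the round brass weight down (not dropped) side by side in the trolley's tray, all three standing upright on the tray floor. Then take hold of the trolley itself, draw it along the track against its springs until its index fin stands in line with the pointer of the rider clamped on the track, and finish still holding it there, motionless, ready for release. Leave the compass, the copper disc and the petri dish where they are.

Things in the scene. Friction and masses are not known exactly. Their poses are not given: they have to be found in the camera images.
- track: Aluminium dynamics track lying on the shelf, 800 mm long, 96 mm wide, top surface 33 mm above the shelf, with a black end stop (100 mm wide, 59 mm high, its steel spring post up to 82 mm) at each end. Fixed. Origin on the shelf under its middle; its y axis runs along its length, its x axis across it, z up.
- trolley: Grey wheeled trolley, 168 mm long (y, along the track), 76 wide (x); slides only along the track, 130 mm either way. Coil springs bring it back to the middle (60 N/m, 2 mm rolling slack); it yields if pushed. Open tray in its top: inside 112 (y) by 56 (x), walls 12 high, sides 10 thick, ends 6. Origin: middle of the tray floor, 52 above the shelf; axes as the track's.
- post_mark (a point): On the axis of the round steel post at the trolley's +y end: 10 mm thick, top 60 mm above the tray floor, 72 mm from the trolley's middle, part of the trolley. The point lies 45 mm above the tray floor. The spring's coil (16 mm across) runs from the post to the end stop, its top 22 mm above the tray floor.
- post_far (a point): The same point on the like post at the trolley's -y end.
- trolley_index (a point): Tip of the small white index fin (3 mm thick) on the trolley's +x side, half-way along the trolley, level with the tray floor; a white line on the side wall's top continues it.
- rider_tip (a point): Pointer tip of the rider, a small fixed dark steel clamp with a brass screw on the track's +x edge (18 mm along the track, blade up to 56 mm above the shelf): the mark. It is 60 to 105 mm from the resting fin, towards the track's +y end. Axes as the track's: the fin is at the mark when both points have the same y here. The fin passes just clear of the pointer.
- block_a: Brass block weight, 46 mm (its x) by 28 mm (its y) by 45 mm high, about 0.5 kg, standing loose on the shelf. Origin at the centre of its underside, z up.
- block_b: The second brass block weight, the same as block_a.
- round_weight: Round brass weight, about 0.5 kg, loose on the shelf: body 46 mm across and 34 mm high, with a knob 20 mm across on top up to 48 mm. Origin at the centre of its underside, z up.
- compass: Bystander: round compass, 44 mm across, 11 mm high, loose on the shelf. Origin at the centre of its underside.
- copper_disc: Bystander: copper disc, 42 mm across, 6 mm thick, loose on the shelf. Origin at the centre of its underside.
- petri_dish: Bystander: glass petri dish, 90 mm across, 16 mm high, loose on the shelf behind the track. Origin at the centre of its underside.
Not all that is in view belongs to the job. What is shaped like the round_weight but red is not meant.

How it is judged:
By the outcome, as a careful person would: the job done as asked, in the order asked, and still so for the second after the job is handed in, while the arm keeps its last pose, push and grip.
It also fails if it takes over 72 s, if anything falls off the work surface, if the arm or the gripper's body presses on something with over 40 N, if the wrist force passes 120 N, or if a joint passes its speed limit or range.

## Working session

There is one attempt and no reset: what is moved stays moved. The work goes in short steps, Python scripts to look and compute and a tool call to move; the robot and the scene stay as the last step left them, time stands still between calls to the robot, and variables do not carry over. Pictures are saved under pics/ and viewed, and the job is handed in when it is done.

Besides the shell and the picture viewer there is one more tool, called after "Emit:" as name([rows], argument=value, ...), one row to a line, values as JSON. move_arm: Moves the arm, as the interface text tells. Its arguments: {"type":"object","properties":{"motion":{"type":"array"},"jaw":{"type":"number"},"grip_force":{"type":"number"}},"required":["motion"]}

```bash
mkdir -p pics
python3 - <<'E'
from workcell import *
import cv2,numpy as np,pickle
s=observe(); print(s['clock'],s['position'],s['tool_rot'],s['grip_width'],s['force'])
for n in ['side','top','wrist']:
    g=grab_frame(n); pickle.dump(g,open(n+'0.pkl','wb'))
    cv2.imwrite(f'pics/{n}0.png',g['frame'][:,:,::-1])
    print(n,g['fx'],g['fy'],g['cx'],g['cy'],np.round(g.get('T',g.get('mount')),3).tolist())
E
```

```text
0.0 [0.17195514 0.60054327 0.25571788] [-3.14042136e+00  1.04000531e-04  2.86279732e+00] 0.08535903435721197 [0.14623673 0.09013304 0.66626036]
side 439.6127373738766 439.6127373738766 247.99472507000158 189.5164099357878 [[-0.977, -0.147, 0.154, 0.455], [-0.213, 0.674, -0.708, 0.713], [0.001, -0.724, -0.69, 0.801], [0.0, 0.0, 0.0, 1.0]]
top 416.5888425298788 416.5888425298788 256.4536661167279 192.59933196198565 [[0.023, -0.988, 0.156, 0.482], [-1.0, -0.024, -0.01, -0.043], [0.013, -0.155, -0.988, 0.945], [0.0, 0.0, 0.0, 1.0]]
wrist 297.3186396354542 297.3186396354542 252.2320395414915 191.99376455498128 [[-0.0, -0.957, -0.29, 0.074], [1.0, -0.0, -0.0, 0.002], [-0.0, -0.29, 0.957, -0.118], [0.0, 0.0, 0.0, 1.0]]
```

View pics/side0.png

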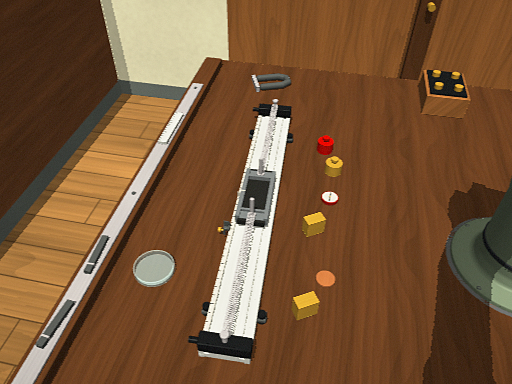

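View pics/top0.png

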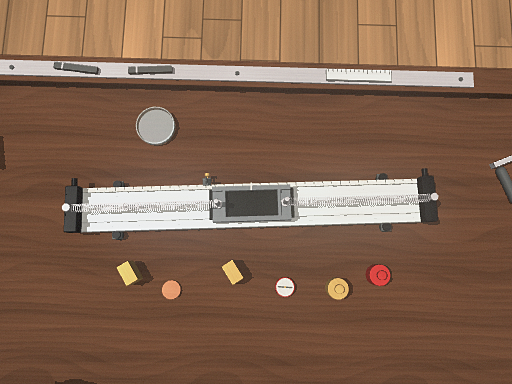

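View pics/wrist0.png

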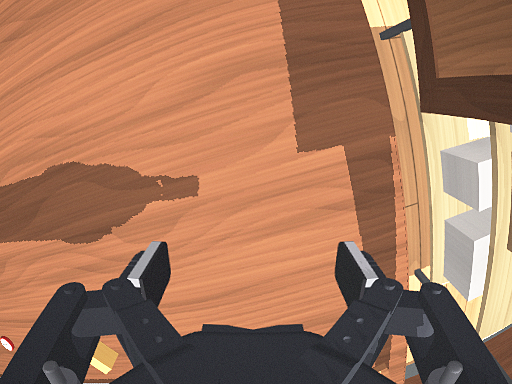

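The side view shows yellow blocks at (314,224) and (306,305), the brass round at (334,166), its red look-alike at (325,145), the compass at (330,198) and the copper disc at (325,278). In the top view the blocks are at (128,273) and (233,272), the brass round at (338,289) and the red one at (380,275). The rider is at (208,180) and the trolley at (251,203). Track +y is to the left in the top view.

```bash
cat > h.py <<'E'
from workcell import *
import cv2,numpy as np,pickle
from scipy.optimize import minimize
def proj(g,P):
    P=np.atleast_2d(P); T=g['T']; c=(P-T[:3,3])@T[:3,:3]
    return np.c_[g['fx']*c[:,0]/c[:,2]+g['cx'],g['fy']*c[:,1]/c[:,2]+g['cy']]
def ray(g,px,z):
    T=g['T']; d=T[:3,:3]@np.array([(px[0]-g['cx'])/g['fx'],(px[1]-g['cy'])/g['fy'],1]); o=T[:3,3]
    return o+d*(z-o[2])/d[2]
def Rz(a): c,s=np.cos(a),np.sin(a); return np.array([[c,-s,0],[s,c,0],[0,0,1]])
def box(lx,ly,h): return np.array([[a*lx/2,b*ly/2,z] for a in(-1,1) for b in(-1,1) for z in(0,h)])
def rnd(): 
    t=np.linspace(0,2*np.pi,24,endpoint=False); f=lambda r,z:np.c_[r*np.cos(t),r*np.sin(t),0*t+z]
    return [np.r_[f(.023,0),f(.023,.034)],np.r_[f(.010,.034),f(.010,.048)]]
def hullmask(g,parts,p):
    m=np.zeros((384*4,512*4),np.uint8)
    for M in parts:
        W=M@Rz(p[2]).T+[p[0],p[1],p[3] if len(p)>3 else 0]
        uv=proj(g,W)*4+1.5
        cv2.fillConvexPoly(m,cv2.convexHull(np.round(uv).astype(np.int32)),255)
    return cv2.resize(m,(512,384),interpolation=cv2.INTER_AREA)/255.
def fit(obs,parts,p0):
    def cost(p): return sum(np.abs(hullmask(g,parts,p)-mk).sum()/mk.sum() for g,mk in obs)
    best=None
    for a in ([p0[2]] if p0[2] is not None else np.arange(0,np.pi,np.pi/8)):
        x0=np.array([p0[0],p0[1],a]); S=np.array([x0]+[x0+d for d in np.diag([.006,.006,.25])])
        r=minimize(cost,x0,method='Nelder-Mead',options=dict(initial_simplex=S,xatol=1e-4,fatol=1e-4,maxiter=150))
        if best is None or r.fun<best.fun: best=r
    return best.x,best.fun
E
python3 - <<'E'
from h import *
G={}
for n in ['top','side']:
    G[n]=grab_frame(n)
    for l in ['block_a','round_weight','trolley','track','post_mark','trolley_index','rider_tip','compass','copper_disc','petri_dish']:
        try: r=outline_of(l,n)
        except Exception as e: print(l,e); continue
        G[n,l]=r
        print(n,l,[(round(d['score'],2),np.round(d['pixel']).tolist(),int(d['pixels'].sum())) for d in r])
pickle.dump(G,open('G.pkl','wb'))
print(observe()['clock'])
E
```

```text
top block_a [(0.82, [232.0, 269.0], 328)]
top round_weight [(0.81, [338.0, 289.0], 412), (0.6, [378.0, 273.0], 399)]
top trolley [(0.83, [250.0, 203.0], 3038)]
top track [(0.94, [249.0, 203.0], 16751)]
top post_mark [(0.97, [255.0, 206.0], 2918)]
top trolley_index [(0.72, [252.0, 201.0], 3064), (0.4, [130.0, 272.0], 435)]
top rider_tip [(0.43, [205.0, 179.0], 59)]
top compass [(0.78, [282.0, 288.0], 304)]
top copper_disc [(0.52, [168.0, 288.0], 276)]
top petri_dish [(0.6, [156.0, 126.0], 1243)]
side block_a [(0.73, [313.0, 226.0], 435), (0.59, [302.0, 304.0], 540)]
side round_weight [(0.56, [328.0, 142.0], 276)]
side trolley [(0.75, [257.0, 196.0], 1801)]
side track [(0.88, [248.0, 254.0], 11381), (0.35, [256.0, 194.0], 1869), (0.31, [318.0, 277.0], 284)]
side post_mark [(0.92, [258.0, 194.0], 1755)]
side trolley_index [(0.25, [322.0, 275.0], 269)]
side rider_tip [(0.41, [224.0, 225.0], 74)]
side compass [(0.76, [329.0, 197.0], 195)]
side copper_disc [(0.71, [322.0, 277.0], 276)]
side petri_dish [(0.65, [158.0, 267.0], 1193)]
1.25
```

Run:
```python
from h import *
G=pickle.load(open('G.pkl','rb'))
def cm(n,px,r=24):
    f=G[n]['frame']; hsv=cv2.cvtColor(f,cv2.COLOR_RGB2HSV)
    m=((hsv[...,0]>=17)&(hsv[...,0]<=32)&(hsv[...,1]>95)&(hsv[...,2]>110)).astype(np.uint8)
    w=np.zeros_like(m); w[px[1]-r:px[1]+r,px[0]-r:px[0]+r]=1; m*=w
    m=cv2.morphologyEx(m,cv2.MORPH_CLOSE,np.ones((3,3)))
    k,l,st,_=cv2.connectedComponentsWithStats(m); i=1+np.argmax(st[1:,4]); return (l==i).astype(float)
for nm,pt,ps,parts in [('blkL',(128,273),(306,305),[box(.046,.028,.045)]),('blkR',(233,272),(314,224),[box(.046,.028,.045)]),('round',(338,289),(334,166),rnd())]:
    a,b=cm('top',pt),cm('side',ps)
    x0=ray(G['top'],pt,.03)
    p0=[x0[0],x0[1],0.0 if nm=='round' else None]
    print(nm,a.sum(),b.sum())
    for o in ([(G['top'],a),(G['side'],b)],[(G['top'],a)],[(G['side'],b)]):
        p,c=fit(o,parts,p0); print('  ',np.round(p,4),round(c,3))
g=G['top']; 
for n,px,z in [('stop+',(66,207),.082),('stop-',(434,197),.082),('post+',(218,204),.112),('post-',(287,202),.112)]: print(n,ray(g,px,z))
c=[cv2.resize(g['frame'][150:250,190:310],None,fx=6,fy=6,interpolation=cv2.INTER_CUBIC)]
cv2.imwrite('pics/c1.png',c[0][:,:,::-1])
s=G['side']['frame'][60:360,190:320]; cv2.imwrite('pics/c2.png',cv2.resize(s,None,fx=2,fy=2,interpolation=cv2.INTER_CUBIC)[:,:,::-1])
r=G['side']['frame'][130:260,200:350]; cv2.imwrite('pics/c3.png',cv2.resize(r,None,fx=4.6,fy=4.6,interpolation=cv2.INTER_CUBIC)[:,:,::-1])
```

```text
blkL 279.0 593.0
   [0.4453 0.2196 0.5555] 0.626
   [0.4451 0.2212 3.5511] 0.554
   [0.4449 0.2198 0.5882] 0.055
blkR 274.0 454.0
   [ 0.4519 -0.0028  0.5886] 0.202
   [ 4.5180e-01 -3.0000e-03  3.7314e+00] 0.145
   [ 0.4519 -0.0031  0.5893] 0.057
round 387.0 299.0
   [ 0.4217 -0.231   0.1915] 0.209
   [ 0.4227 -0.231  -0.0743] 0.115
   [ 0.4212 -0.2301  0.3745] 0.077
stop+ [0.57839029 0.3427362  0.082     ]
stop- [ 0.61817706 -0.42521035  0.082     ]
post+ [0.58847484 0.02588927 0.112     ]
post- [ 0.59592131 -0.11305383  0.112     ]
```

View pics/c1.png

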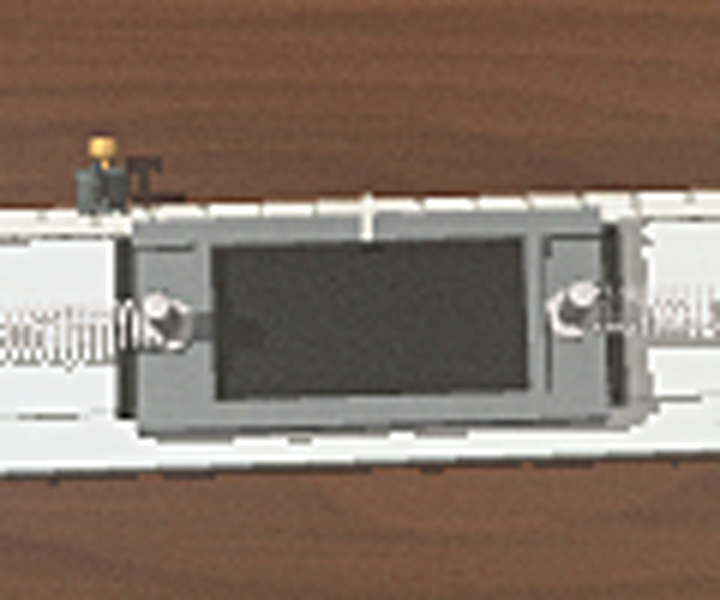

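View pics/c3.png

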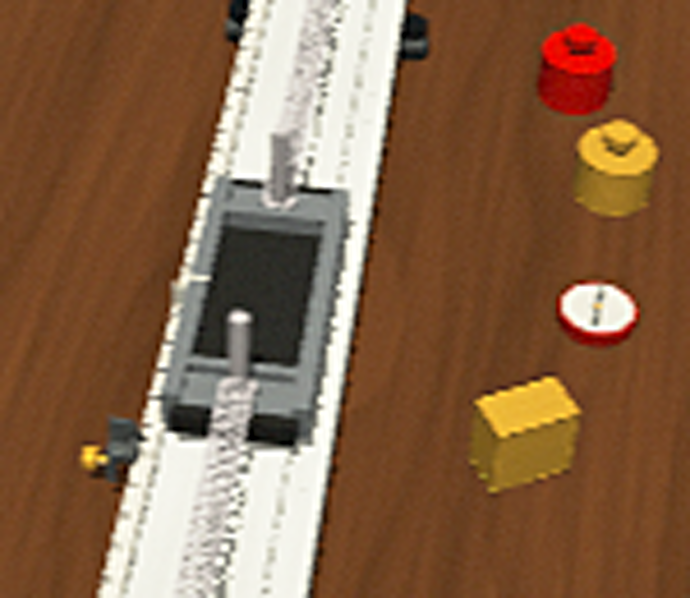

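Run:
```python
from h import *
G=pickle.load(open('G.pkl','rb'))
pts={'post+':((216.7,200.5),(252,198.2),.112),'post-':((287,199.3),(260.9,158.5),.112)}
q=[]
for k,(a,b,z) in pts.items():
    A,B=ray(G['top'],a,z),ray(G['side'],b,z); print(k,A,B); q.append((A+B)/2)
d=q[0]-q[1]; print(np.linalg.norm(d),np.arctan2(-d[0],d[1]),(q[0]+q[1])/2)
for n,px in [('top',(130,272)),]:
    m=[r for r in G[n,'trolley_index'] if abs(r['pixel'][0]-130)<5][0]['pixels'].astype(float)
    print(fit([(G['top'],m)],[box(.046,.028,.045)],[.445,.22,None]))
for n in ('top','side'):
    cv2.imwrite(f'pics/e_{n}.png',cv2.resize(G[n]['frame'][160:250,50:260] if n=='top' else G[n]['frame'][85:130,240:310],None,fx=3.8 if n=='top' else 8,fy=3.8 if n=='top' else 8,interpolation=cv2.INTER_CUBIC)[:,:,::-1])
cv2.imwrite('pics/e_side2.png',cv2.resize(G['side']['frame'][300:370,180:280],None,fx=8,fy=8,interpolation=cv2.INTER_CUBIC)[:,:,::-1])
yaw=.052;C=np.array([.595,-.0435])
def W(x,y,z): r=Rz(yaw)@[x,y,z]; return r+[C[0],C[1],0]
for n,(x0,y0,w,h,f) in {'top':(190,150,120,100,6),'side':(200,130,150,130,4.6)}.items():
    im=cv2.resize(G[n]['frame'][y0:y0+h,x0:x0+w],None,fx=f,fy=f,interpolation=cv2.INTER_CUBIC)[:,:,::-1].copy()
    for L,col in [([(.028,.056,.052),(.028,-.056,.052),(-.028,-.056,.052),(-.028,.056,.052)],(0,0,255)),([(.028,.056,.064),(.028,-.056,.064),(-.028,-.056,.064),(-.028,.056,.064)],(0,255,0)),([(.038,.084,.064),(.038,-.084,.064),(-.038,-.084,.064),(-.038,.084,.064)],(255,0,0)),([(.048,.4,.033),(.048,-.4,.033),(-.048,-.4,.033),(-.048,.4,.033)],(255,0,255)),([(0,.072,.052),(0,.072,.112)],(0,255,255)),([(0,-.072,.052),(0,-.072,.112)],(0,255,255)),([(.028,0,.064),(.038,0,.064)],(0,0,255))]:
        uv=(proj(G[n],np.array([W(*p) for p in L]))-[x0-.5,y0-.5])*f
        cv2.polylines(im,[np.round(uv).astype(np.int32)],True,col,1)
    cv2.imwrite(f'pics/ov_{n}.png',im)
```

```text
post+ [0.59551674 0.02876764 0.112     ] [0.59381748 0.03187877 0.112     ]
post- [ 0.60142522 -0.11299242  0.112     ] [ 0.60104395 -0.10813877  0.112     ]
0.14104179146809498 0.04658085020492837 [ 0.59795085 -0.0401212   0.112     ]
(array([0.44500563, 0.2195601 , 0.58272773]), np.float64(0.05885057471264368))
```

View pics/ov_top.png

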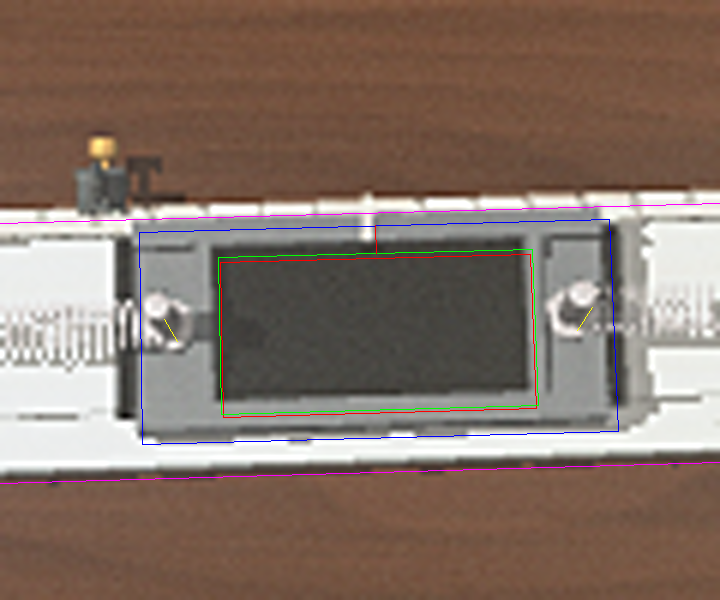

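View pics/ov_side.png

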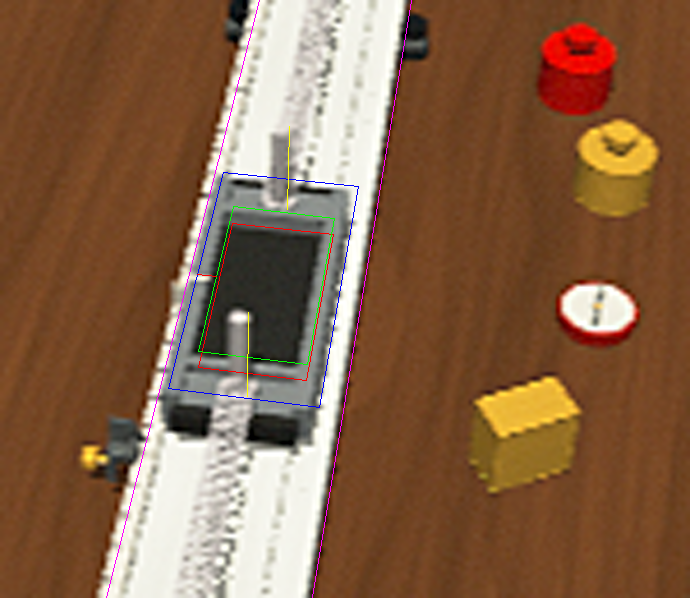

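Run:
```python
from h import *
print(tips_ahead, tips_ahead() if callable(tips_ahead) else '')
print(observe()['clock'], observe()['position'])
```

```text
0.025 
1.25 [0.17201566 0.60083481 0.25629074]
```

View pics/e_top.png

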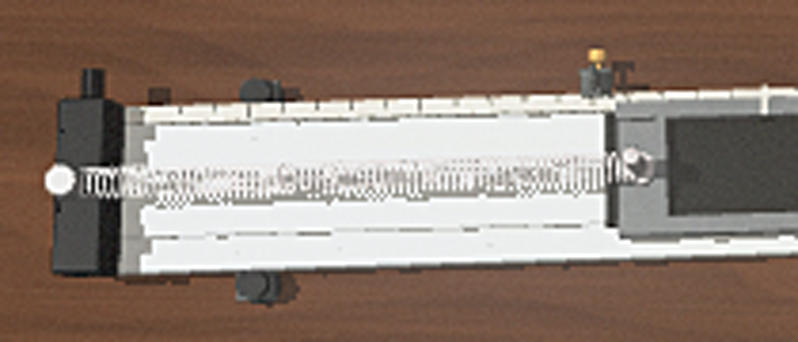

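Emit:
move_arm([
  [[27,-38,-10],[0,0,-0.07]],
  [[68,-95,-25],[0,0,-0.2]],
  [[109,-152,-42],[0,0,-0.34]],
  [[150,-210,-58],[0,0,-0.48]],
  [[191,-267,-74],[0,0,-0.6]],
  [[232,-324,-86],[0,0,-0.7]],
  [[260,-363,-94],[0,0,-0.704]],
  [[273,-381,-96],[0,0,-0.704]],
  [[273,-381,-96],[0,0,-0.704]],
  [[273,-381,-96],[0,0,-0.704]],
], jaw=80, grip_force=60)

```text
clock: 2.5
position: [0.4448, 0.2203, 0.1603]
tool_rot: [3.142, -0.0, 2.159]
force: [-0.2, 0.9, 0.5]
grip_width: 0.0802
```

```bash
cat >> h.py <<'E'
from scipy.spatial.transform import Rotation as Rr
def wgrab(tag):
    s=observe(); g=grab_frame('wrist'); cv2.imwrite(f'pics/{tag}.png',g['frame'][:,:,::-1])
    g['s']=s; T=np.eye(4); T[:3,:3]=Rr.from_euler('xyz',s['tool_rot']).as_matrix(); T[:3,3]=s['position']; g['T']=T@g['mount']; pickle.dump(g,open(tag+'.pkl','wb'))
    print('clk',round(s['clock'],2),'pos',np.round(s['position'],4),'rot',np.round(s['tool_rot'],4),'w',round(s['grip_width'],4),'F',np.round(s['force'],1)); return g
def wproj(g,P):
    P=np.atleast_2d(P); T=g['T']; c=(P-T[:3,3])@T[:3,:3]; r=np.hypot(c[:,0],c[:,1]); th=np.arctan2(r,c[:,2]); k=g['fx']*th/np.maximum(r,1e-9)
    return np.c_[c[:,0]*k+g['cx'],c[:,1]*k+g['cy']]
def wray(g,px,z):
    d=np.array([px[0]-g['cx'],px[1]-g['cy']])/g['fx']; th=np.hypot(*d); v=np.r_[d/th*np.sin(th),np.cos(th)]; T=g['T']; v=T[:3,:3]@v; o=T[:3,3]; return o+v*(z-o[2])/v[2]
def draw(g,segs,fn,pj=None,scale=1.5):
    im=cv2.resize(g['frame'],None,fx=scale,fy=scale,interpolation=cv2.INTER_CUBIC)[:,:,::-1].copy()
    for A,B,col in segs:
        P=np.linspace(A,B,20); uv=((pj or wproj)(g,P)+.5)*scale
        cv2.polylines(im,[np.round(uv).astype(np.int32)],False,col,1)
    cv2.imwrite(fn,im)
def boxsegs(x,y,a,z0,lx=.046,ly=.028,h=.045,col=(255,0,0)):
    q=[Rz(a)@[sx*lx/2,sy*ly/2,0]+[x,y,z0] for sx,sy in((1,1),(1,-1),(-1,-1),(-1,1))]; u=np.array([0,0,h]); o=[]
    for i in range(4): o+=[(q[i],q[(i+1)%4],col),(q[i]+u,q[(i+1)%4]+u,col),(q[i],q[i]+u,col)]
    return o
E
python3 - <<'E'
from h import *
g=wgrab('w1'); draw(g,boxsegs(.445,.2196,.588,0),'pics/w1o.png')
E
```

```text
clk 2.5 pos [0.4448 0.2203 0.1603] rot [ 3.1415e+00 -4.0000e-04  2.1586e+00] w 0.0802 F [-0.2  0.9  0.5]
```

View pics/w1o.png

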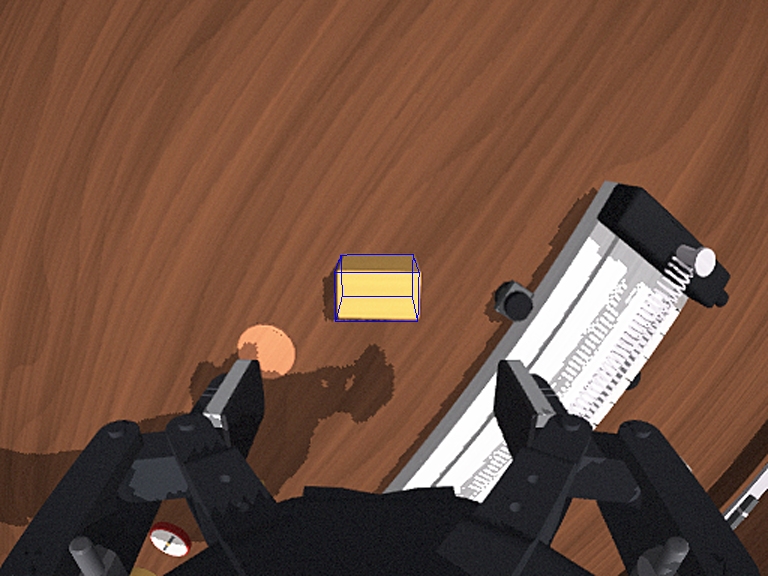

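Emit:
move_arm([
  [[0,-1,-40],[0,0,0]],
  [[0,-1,-80],[0,0,0]],
  [[0,-1,-108],[0,0,0]],
  [[0,-1,-119],[0,0,0]],
  [[0,-1,-119],[0,0,0]],
])

```text
clock: 3.18
position: [0.4447, 0.2195, 0.0413]
tool_rot: [-3.141, -0.0, 2.16]
force: [0.2, 0.0, -0.1]
grip_width: 0.0799
```

Emit:
move_arm([
  [[0,0,0],[0,0,0]],
  [[0,0,0],[0,0,0]],
  [[0,0,0],[0,0,0]],
  [[0,0,0],[0,0,0]],
], jaw=30, grip_force=60)

```text
clock: 3.68
position: [0.4455, 0.2192, 0.0425]
tool_rot: [3.14, -0.0, 2.159]
force: [-3.3, -0.7, 14.5]
grip_width: 0.0451
```

Emit:
move_arm([
  [[0,0,20],[0,0,0]],
  [[0,0,70],[0,0,0]],
  [[10,-15,120],[0,0,-0.1]],
  [[35,-50,138],[0,0,-0.25]],
  [[65,-95,138],[0,0,-0.4]],
  [[100,-146,138],[0,0,-0.538]],
  [[130,-190,138],[0,0,-0.538]],
  [[145,-212,138],[0,0,-0.538]],
  [[150,-220,138],[0,0,-0.538]],
  [[150,-220,138],[0,0,-0.538]],
])

```text
clock: 4.92
position: [0.5947, -0.001, 0.1793]
tool_rot: [-3.141, -0.0, 1.62]
force: [-0.6, 0.9, -3.3]
grip_width: 0.0451
```

```bash
cat >> h.py <<'E'
def trsegs(C,yaw,s=0,z=0):
    W=lambda x,y,z:Rz(yaw)@[x,y+s,z]+[C[0],C[1],0]
    o=[]
    def rect(a,b,z,c): 
        q=[W(a,b,z),W(a,-b,z),W(-a,-b,z),W(-a,b,z)]
        return [(q[i],q[(i+1)%4],c) for i in range(4)]
    o+=rect(.028,.056,.052,(0,0,255))+rect(.028,.056,.064,(0,255,0))+rect(.038,.084,.064,(255,0,0))
    for sg in(1,-1): o+=[(W(0,sg*.072,.052),W(0,sg*.072,.112),(0,255,255))]
    o+=[(W(.028,0,.064),W(.038,0,.064),(0,0,255))]
    W0=lambda x,y,z:Rz(yaw)@[x,y,z]+[C[0],C[1],0]
    for sg in(1,-1): o+=[(W0(sg*.048,.4,.033),W0(sg*.048,-.4,.033),(255,0,255))]
    return o
E
python3 - <<'E'
from h import *
g=wgrab('w2'); draw(g,trsegs((.598,-.0405),.05),'pics/w2o.png')
E
```

```text
clk 4.92 pos [ 0.5947 -0.001   0.1793] rot [-3.1413e+00 -3.0000e-04  1.6204e+00] w 0.0451 F [-0.6  0.9 -3.3]
```

View pics/w2o.png

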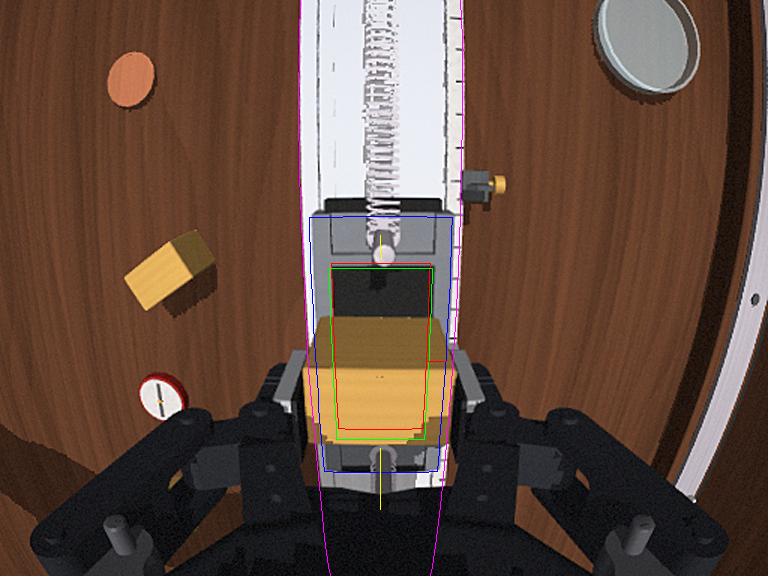

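Run:
```python
from h import *
g=pickle.load(open('w2.pkl','rb'))
draw(g,trsegs((.598,-.0405),.05),'pics/t.png',scale=5); im=cv2.imread('pics/t.png'); cv2.imwrite('pics/w2c.png',im[580:1180,950:1680])
```

```text
(no output)
```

View pics/w2c.png

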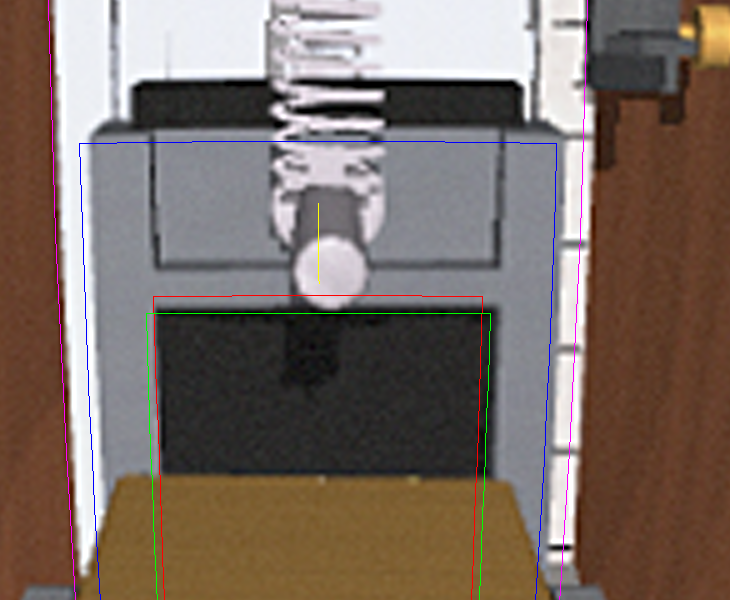

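Run:
```python
from h import *
g=pickle.load(open('w2.pkl','rb'))
draw(g,boxsegs(.5947,-.0004,.0496,.137)+trsegs((.5993,-.0393),.05),'pics/t.png',scale=4); im=cv2.imread('pics/t.png'); cv2.imwrite('pics/w2d.png',im[620:1220,700:1340])
g=pickle.load(open('w1.pkl','rb'))
draw(g,boxsegs(.445,.2196,.588,0),'pics/t.png',scale=6); im=cv2.imread('pics/t.png'); cv2.imwrite('pics/w1d.png',im[980:1320,1280:1720])
```

```text
(no output)
```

View pics/w2d.png

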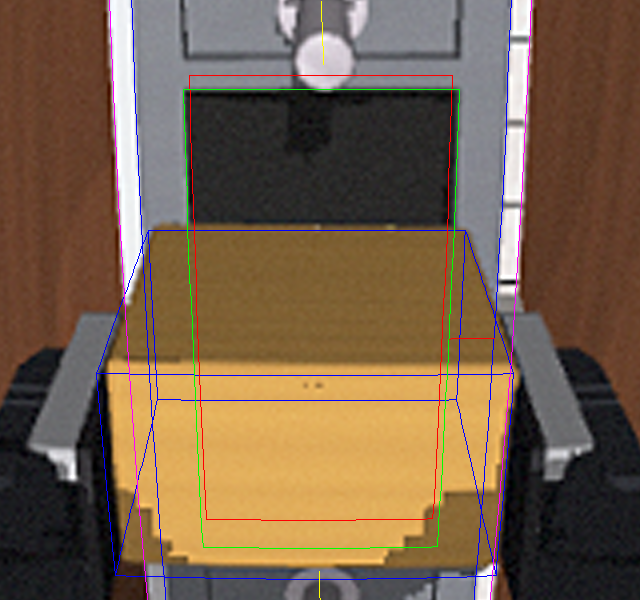

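View pics/w1d.png

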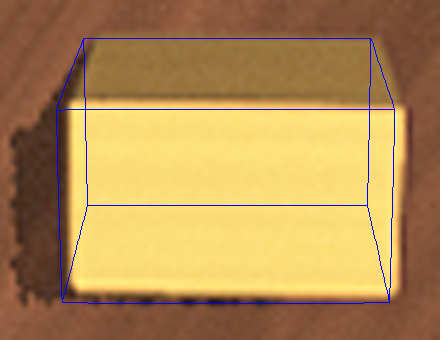

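Emit:
move_arm([
  [[1.8,-0.5,-25],[0,0,0]],
  [[1.8,-0.5,-50],[0,0,0]],
  [[1.8,-0.5,-65],[0,0,0]],
  [[1.8,-0.5,-72],[0,0,0]],
  [[1.8,-0.5,-76],[0,0,0]],
  [[1.8,-0.5,-80],[0,0,0]],
  [[1.8,-0.5,-82],[0,0,0]],
  [[1.8,-0.5,-82],[0,0,0]],
])

```text
clock: 5.98
position: [0.5969, -0.0017, 0.0974]
tool_rot: [3.142, 0.0, 1.621]
force: [0.3, 0.1, -4.3]
grip_width: 0.045
```

Run:
```python
from h import *
g=wgrab('w3'); draw(g,trsegs((.5985,-.0395),.05),'pics/t.png',scale=3); im=cv2.imread('pics/t.png'); cv2.imwrite('pics/w3d.png',im[350:950,400:1150])
```

```text
clk 5.97 pos [ 0.5969 -0.0017  0.0974] rot [3.1415 0.     1.6207] w 0.045 F [ 0.3  0.1 -4.3]
```

View pics/w3d.png

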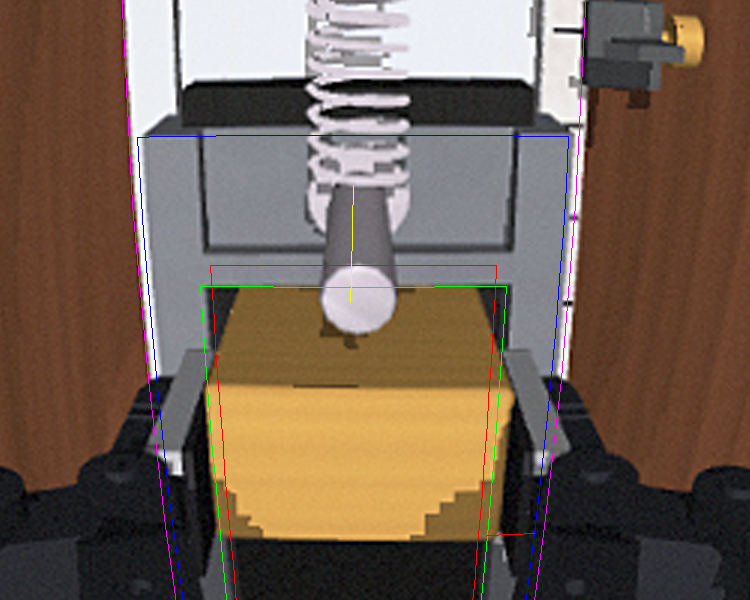

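Emit:
move_arm([
  [[0,0,-1],[0,0,0]],
  [[0,0,-2],[0,0,0]],
  [[0,0,-2.5],[0,0,0]],
  [[0,0,-2.5],[0,0,0]],
])

```text
clock: 6.52
position: [0.5968, -0.0017, 0.0947]
tool_rot: [-3.141, 0.0, 1.621]
force: [-1.0, -0.7, -3.6]
grip_width: 0.0451
```

Emit:
move_arm([
  [[0,0,-0.5],[0,0,0]],
  [[0,0,-1],[0,0,0]],
  [[0,0,-1.5],[0,0,0]],
  [[0,0,-1.5],[0,0,0]],
])

```text
clock: 7.02
position: [0.5969, -0.0019, 0.0945]
tool_rot: [3.141, -0.0, 1.62]
force: [-8.8, -0.4, 20.1]
grip_width: 0.0452
```

Emit:
move_arm([
  [[0,0,0.7],[0,0,0]],
  [[0,0,0.7],[0,0,0]],
])

```text
clock: 7.28
position: [0.5969, -0.0017, 0.0945]
tool_rot: [3.141, -0.0, 1.621]
force: [-5.0, -0.1, 10.3]
grip_width: 0.0452
```

Emit:
move_arm([
  [[0,0,0],[0,0,0]],
  [[0,0,0],[0,0,0]],
  [[0,0,0],[0,0,0]],
], jaw=60)

```text
clock: 7.65
position: [0.5969, -0.0016, 0.094]
tool_rot: [3.141, 0.0, 1.621]
force: [-0.1, 0.9, -0.1]
grip_width: 0.0602
```

Emit:
move_arm([
  [[0,0,25],[0,0,0]],
  [[0,0,80],[0,0,0]],
  [[-30,0,90],[0,0,0.15]],
  [[-80,-1,90],[0,0,0.33]],
  [[-125,-1,90],[0,0,0.5]],
  [[-145,-1,80],[0,0,0.539]],
  [[-145,-1,60],[0,0,0.539]],
  [[-145,-1,60],[0,0,0.539]],
])

```text
clock: 8.65
position: [0.4514, -0.0027, 0.1534]
tool_rot: [-3.14, -0.001, 2.16]
force: [-1.1, -0.2, 0.9]
grip_width: 0.0601
```

Run:
```python
from h import *
g=wgrab('w4'); draw(g,boxsegs(.4519,-.003,.589,0),'pics/t.png',scale=1.5)
t=grab_frame('top'); cv2.imwrite('pics/t4.png',cv2.resize(t['frame'][150:300,180:300],None,fx=5,fy=5,interpolation=cv2.INTER_CUBIC)[:,:,::-1])
```

```text
clk 8.65 pos [ 0.4514 -0.0027  0.1534] rot [-3.1402e+00 -6.0000e-04  2.1597e+00] w 0.0601 F [-1.1 -0.2  0.9]
```

View pics/t.png

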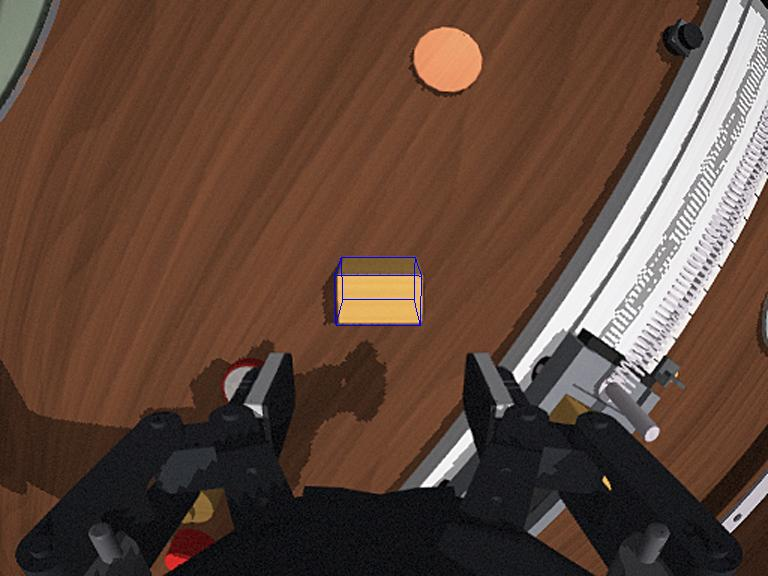

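View pics/t4.png

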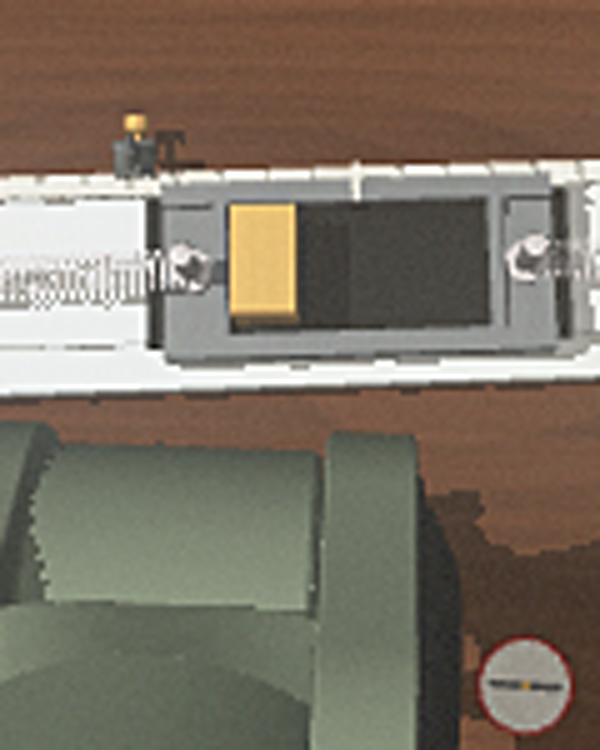

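Emit:
move_arm([
  [[0.5,0,-40],[0,0,0]],
  [[0.5,0,-80],[0,0,0]],
  [[0.5,0,-102],[0,0,0]],
  [[0.5,0,-112],[0,0,0]],
  [[0.5,0,-112],[0,0,0]],
], jaw=75)

```text
clock: 9.38
position: [0.4525, -0.0027, 0.0422]
tool_rot: [-3.141, -0.0, 2.16]
force: [0.0, -0.4, 0.1]
grip_width: 0.0748
```

Emit:
move_arm([
  [[0,0,0],[0,0,0]],
  [[0,0,0],[0,0,0]],
  [[0,0,0],[0,0,0]],
  [[0,0,0],[0,0,0]],
], jaw=30, grip_force=60)

```text
clock: 9.88
position: [0.4527, -0.0026, 0.043]
tool_rot: [3.14, 0.001, 2.16]
force: [-2.5, 0.3, 15.4]
grip_width: 0.0448
```

Emit:
move_arm([
  [[0,0,20],[0,0,0]],
  [[0,0,70],[0,0,0]],
  [[5,0,120],[0,0,-0.12]],
  [[40,-8,137],[0,0,-0.28]],
  [[85,-17,137],[0,0,-0.43]],
  [[125,-25,137],[0,0,-0.539]],
  [[145.5,-29,137],[0,0,-0.539]],
  [[145.5,-29,137],[0,0,-0.539]],
  [[145.5,-29,137],[0,0,-0.539]],
])

```text
clock: 11.0
position: [0.597, -0.0315, 0.179]
tool_rot: [-3.141, -0.0, 1.621]
force: [-0.3, 0.7, -5.2]
grip_width: 0.045
```

Run:
```python
from h import *
g=wgrab('w5'); p=g['s']['position'];draw(g,boxsegs(p[0],p[1]+.0007,.05,p[2]-.043)+boxsegs(.5965,-.0003,.05,.052,col=(0,255,255)),'pics/t.png',scale=4); im=cv2.imread('pics/t.png'); cv2.imwrite('pics/w5d.png',im[520:1120,600:1400])
```

```text
clk 11.0 pos [ 0.597  -0.0315  0.179 ] rot [-3.1408e+00 -2.0000e-04  1.6209e+00] w 0.045 F [-0.3  0.7 -5.2]
```

View pics/w5d.png

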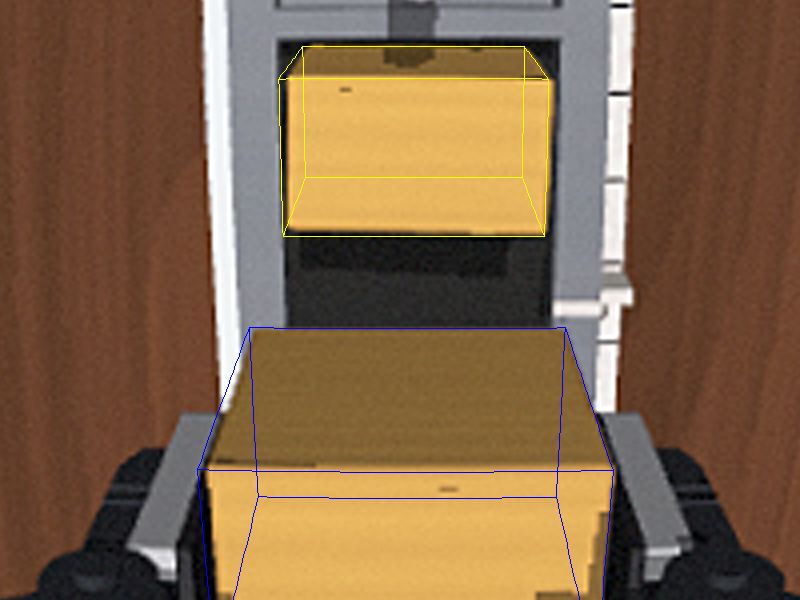

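Emit:
move_arm([
  [[1,0,-25],[0,0,0]],
  [[1,0,-50],[0,0,0]],
  [[1,0,-65],[0,0,0]],
  [[1,0,-72],[0,0,0]],
  [[1,0,-77],[0,0,0]],
  [[1,0,-81],[0,0,0]],
  [[1,0,-83.5],[0,0,0]],
  [[1,0,-83.5],[0,0,0]],
])

```text
clock: 12.05
position: [0.5989, -0.0316, 0.0956]
tool_rot: [3.142, -0.0, 1.621]
force: [0.8, -1.2, -6.0]
grip_width: 0.0449
```

Emit:
move_arm([
  [[0,0,-0.7],[0,0,0]],
  [[0,0,-1.4],[0,0,0]],
  [[0,0,-1.4],[0,0,0]],
])

```text
clock: 12.42
position: [0.599, -0.0319, 0.0951]
tool_rot: [3.141, -0.0, 1.62]
force: [-5.8, -0.2, 12.0]
grip_width: 0.0448
```

Contact made on the tray floor. Next I release and go to the round weight.

Emit:
move_arm([
  [[0,0,0.3],[0,0,0]],
  [[0,0,0.3],[0,0,0]],
  [[0,0,0.3],[0,0,0]],
  [[0,0,0.3],[0,0,0]],
], jaw=60)

```text
clock: 12.92
position: [0.5988, -0.0317, 0.0944]
tool_rot: [-3.142, 0.0, 1.621]
force: [0.1, 0.4, -0.4]
grip_width: 0.0598
```

Run:
```python
from h import *
print(observe()['position'],observe()['grip_width'],observe()['qpos'])
G=pickle.load(open('G.pkl','rb'))
for k,z in [(('top','round_weight'),.03),(('top','compass'),.01)]:
    for r in G[k]: print(k,ray(G['top'],r['pixel'],z))
```

```text
[ 0.59884889 -0.03165707  0.09438061] 0.059765927917633944 [-0.2507637   0.71868361  0.30185714  1.79839498 -0.31957492  0.67253969
  0.28267353]
('top', 'round_weight') [ 0.42063332 -0.23248527  0.03      ]
('top', 'round_weight') [ 0.45675581 -0.31787175  0.03      ]
('top', 'compass') [ 0.41920488 -0.11389757  0.01      ]
```

Emit:
move_arm([
  [[0,0,25],[0,0,0]],
  [[0,0,75],[0,0,0]],
  [[-25,-28,90],[0,0,0]],
  [[-65,-73,90],[0,0,0]],
  [[-105,-118,90],[0,0,0]],
  [[-145,-162,80],[0,0,0]],
  [[-170,-190,60],[0,0,0]],
  [[-177.3,-198.6,55],[0,0,0]],
  [[-177.3,-198.6,55],[0,0,0]],
])

```text
clock: 14.05
position: [0.4216, -0.2304, 0.1494]
tool_rot: [-3.141, -0.0, 1.62]
force: [0.3, 0.9, -0.7]
grip_width: 0.06
```

```bash
cat >> h.py <<'E'
def rndsegs(x,y,z0,col=(255,0,0)):
    o=[]
    for r,z in((.023,0),(.023,.034),(.01,.034),(.01,.048)):
        t=np.linspace(0,2*np.pi,25); P=np.c_[x+r*np.cos(t),y+r*np.sin(t),0*t+z0+z]; o+=[(P[i],P[i+1],col) for i in range(24)]
    return o
E
python3 - <<'E'
from h import *
g=wgrab('w6'); draw(g,rndsegs(.4215,-.2303,0),'pics/t.png',scale=1.5)
t=grab_frame('top'); cv2.imwrite('pics/t6.png',cv2.resize(t['frame'][150:300,180:300],None,fx=5,fy=5,interpolation=cv2.INTER_CUBIC)[:,:,::-1])
E
```

```text
clk 14.05 pos [ 0.4216 -0.2304  0.1494] rot [-3.1415e+00 -2.0000e-04  1.6198e+00] w 0.06 F [ 0.3  0.9 -0.7]
```

View pics/t.png

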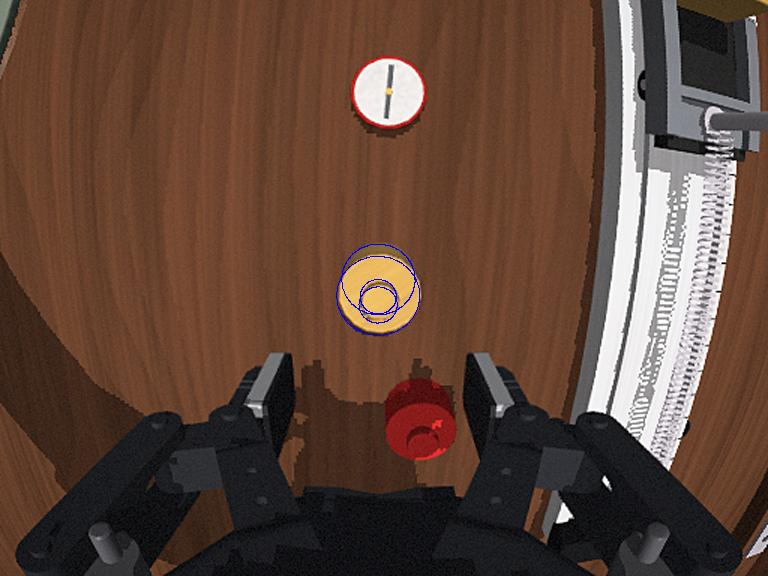

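View pics/t6.png

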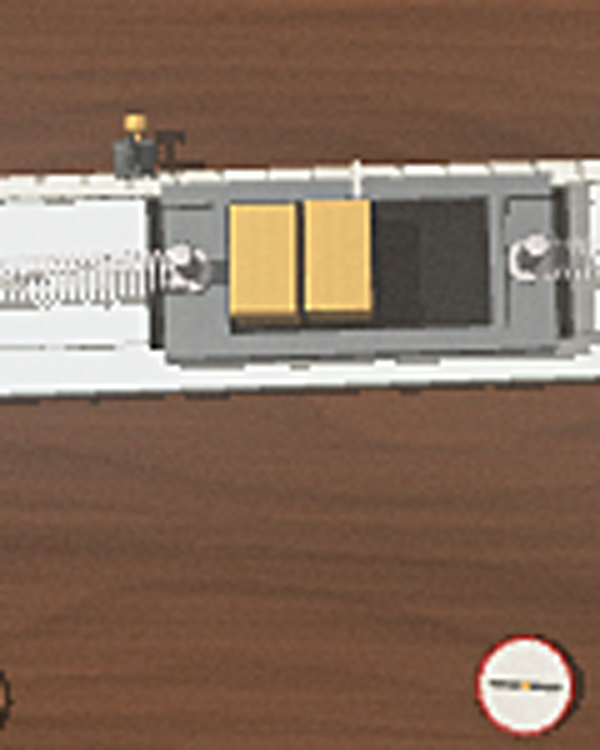

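Emit:
move_arm([
  [[0,0.5,-40],[0,0,0]],
  [[0,0.5,-80],[0,0,0]],
  [[0,0.5,-102],[0,0,0]],
  [[0,0.5,-110.5],[0,0,0]],
  [[0,0.5,-110.5],[0,0,0]],
], jaw=75)

```text
clock: 14.78
position: [0.4221, -0.2294, 0.0391]
tool_rot: [3.141, -0.0, 1.622]
force: [0.4, -0.1, 0.1]
grip_width: 0.0749
```

Emit:
move_arm([
  [[0,0,0],[0,0,0]],
  [[0,0,0],[0,0,0]],
  [[0,0,0],[0,0,0]],
  [[0,0,0],[0,0,0]],
], jaw=30, grip_force=70)

```text
clock: 15.28
position: [0.4221, -0.2298, 0.0401]
tool_rot: [3.14, 0.0, 1.621]
force: [-2.6, 3.2, 19.7]
grip_width: 0.0434
```

Emit:
move_arm([
  [[0,0,20],[0,0,0]],
  [[0,0,70],[0,0,0]],
  [[10,10,120],[0,0,0]],
  [[40,36,142],[0,0,0]],
  [[80,72,142],[0,0,0]],
  [[120,108,142],[0,0,0]],
  [[155,140,142],[0,0,0]],
  [[173,156,142],[0,0,0]],
  [[178,160,142],[0,0,0]],
  [[178,160,142],[0,0,0]],
])

```text
clock: 16.52
position: [0.5991, -0.07, 0.181]
tool_rot: [-3.141, 0.0, 1.621]
force: [-0.7, 0.5, -4.2]
grip_width: 0.0431
```

Run:
```python
from h import *
g=wgrab('w7'); p=g['s']['position'];draw(g,rndsegs(p[0],p[1],p[2]-.040)+boxsegs(.5965,-.0003,.05,.052,col=(0,255,255))+boxsegs(.598,-.0307,.05,.052,col=(0,255,255)),'pics/t.png',scale=4); im=cv2.imread('pics/t.png'); cv2.imwrite('pics/w7d.png',im[500:1100,600:1400])
```

```text
clk 16.52 pos [ 0.5991 -0.07    0.181 ] rot [-3.1413e+00  2.0000e-04  1.6207e+00] w 0.0431 F [-0.7  0.5 -4.2]
```

View pics/w7d.png

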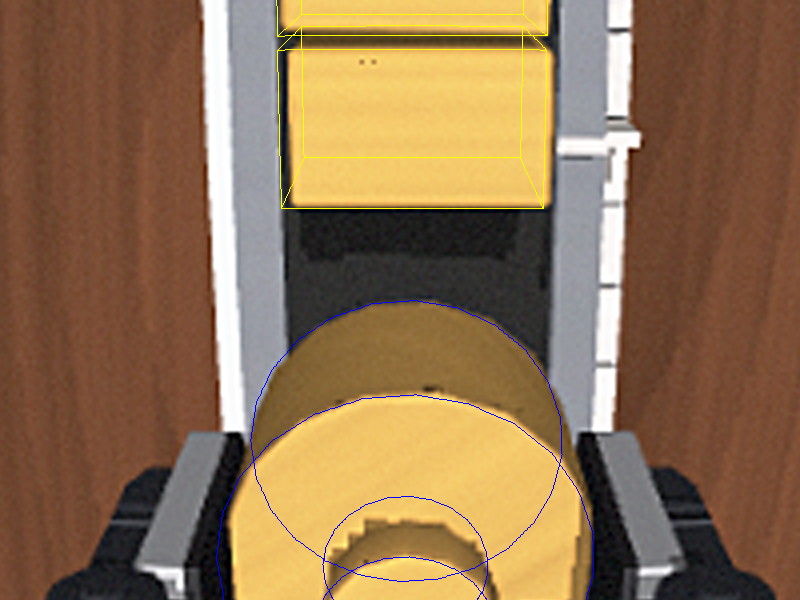

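Emit:
move_arm([
  [[1,0,-25],[0,0,0]],
  [[1,0,-50],[0,0,0]],
  [[1,0,-65],[0,0,0]],
  [[1,0,-72],[0,0,0]],
  [[1,0,-78],[0,0,0]],
  [[1,0,-83],[0,0,0]],
  [[1,0,-86.5],[0,0,0]],
  [[1,0,-87.5],[0,0,0]],
  [[1,0,-87.5],[0,0,0]],
])

```text
clock: 17.7
position: [0.6006, -0.0697, 0.0935]
tool_rot: [3.141, 0.0, 1.621]
force: [0.6, 0.2, -3.3]
grip_width: 0.0433
```

Emit:
move_arm([
  [[0,0,-0.7],[0,0,0]],
  [[0,0,-1.4],[0,0,0]],
  [[0,0,-1.4],[0,0,0]],
])

```text
clock: 18.08
position: [0.6006, -0.0698, 0.0923]
tool_rot: [3.141, 0.0, 1.621]
force: [-2.2, -0.3, 2.7]
grip_width: 0.0439
```

Emit:
move_arm([
  [[0,0,-0.5],[0,0,0]],
  [[0,0,-0.5],[0,0,0]],
])

```text
clock: 18.32
position: [0.6006, -0.07, 0.0922]
tool_rot: [3.141, 0.0, 1.62]
force: [-4.6, -0.4, 12.5]
grip_width: 0.0434
```

Emit:
move_arm([
  [[0,0,0.3],[0,0,0]],
  [[0,0,0.3],[0,0,0]],
  [[0,0,0.3],[0,0,0]],
  [[0,0,0.3],[0,0,0]],
], jaw=60)

```text
clock: 18.82
position: [0.6006, -0.0697, 0.0917]
tool_rot: [3.142, 0.0, 1.621]
force: [-0.5, 0.3, 0.1]
grip_width: 0.0602
```

Emit:
move_arm([
  [[0,0,20],[0,0,0]],
  [[0,0,65],[0,0,0]],
  [[-1,15,98],[0,0,0]],
  [[-3,50,98],[0,0,0]],
  [[-5,85,98],[0,0,0]],
  [[-5.7,102,98],[0,0,0]],
  [[-5.7,102,98],[0,0,0]],
  [[-5.7,102,98],[0,0,0]],
])

```text
clock: 19.82
position: [0.595, 0.0308, 0.1901]
tool_rot: [3.141, 0.001, 1.619]
force: [0.6, -0.9, 0.1]
grip_width: 0.0602
```

Run:
```python
from h import *
g=wgrab('w8'); 
cv2.imwrite('pics/w8b.png',cv2.resize(g['frame'],None,fx=1.5,fy=1.5)[:,:,::-1])
t=grab_frame('side'); pickle.dump(t,open('s8.pkl','wb')); cv2.imwrite('pics/s8.png',cv2.resize(t['frame'][130:260,200:350],None,fx=4.6,fy=4.6,interpolation=cv2.INTER_CUBIC)[:,:,::-1])
```

```text
clk 19.82 pos [0.595  0.0308 0.1901] rot [3.1413e+00 7.0000e-04 1.6193e+00] w 0.0602 F [ 0.6 -0.9  0.1]
```

View pics/w8b.png

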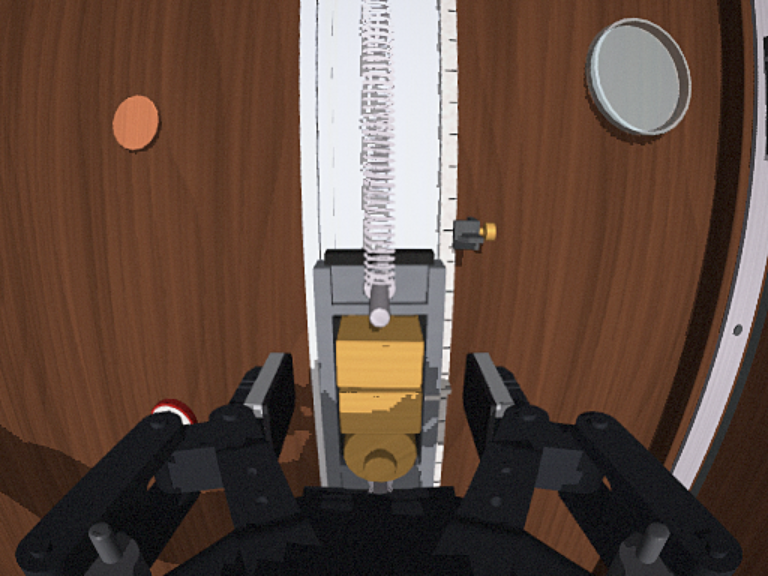

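View pics/s8.png

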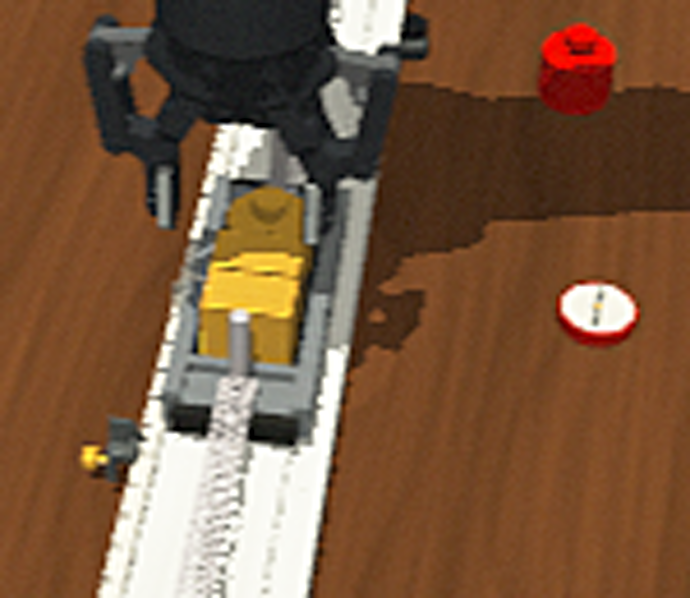

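Run:
```python
from h import *
g=pickle.load(open('w8.pkl','rb'))
f=g['frame'][138:278,270:345]; cv2.imwrite('pics/w8z.png',cv2.resize(f,None,fx=5,fy=4.28*1.0,interpolation=cv2.INTER_CUBIC)[:,:,::-1]) if 0 else None
a=cv2.resize(g['frame'][140:175,285:345],None,fx=10,fy=10,interpolation=cv2.INTER_CUBIC)[:,:,::-1]
b=cv2.resize(g['frame'][240:270,275:335],None,fx=10,fy=10,interpolation=cv2.INTER_CUBIC)[:,:,::-1]
im=np.vstack([a,b])[:600]; cv2.imwrite('pics/w8z.png',im)
im=cv2.resize(g['frame'][180:340,210:310],None,fx=3.7,fy=3.7,interpolation=cv2.INTER_CUBIC)[:,:,::-1]; cv2.imwrite('pics/w8y.png',im)
```

```text
(no output)
```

View pics/w8z.png

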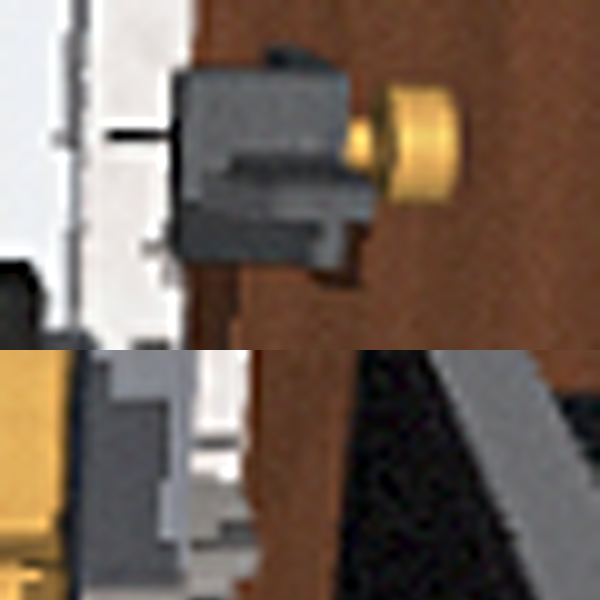

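View pics/w8y.png

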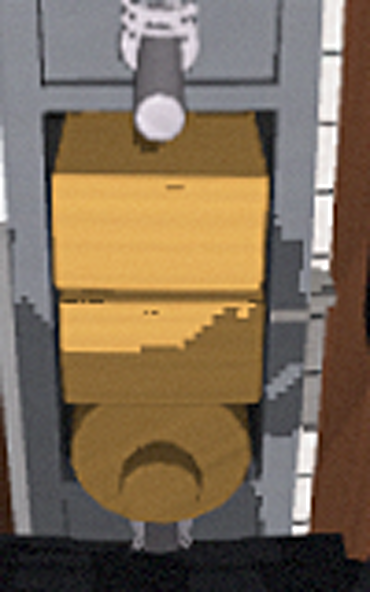

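Run:
```python
from h import *
g=pickle.load(open('w8.pkl','rb'))
a=.05; u=np.array([-np.sin(a),np.cos(a),0])
for n,px,z in [('tip',(303.5,159.2),.056),('line',(288.4,265.1),.064),('fin',(296.8,260),.052),('posttop',(253.1,211.5),.112)]:
    p=wray(g,px,z); print(n,np.round(p,4),'s',round(float(p@u),4))
```

```text
tip [0.6388 0.0615 0.056 ] s 0.0295
line [ 0.6336 -0.0392  0.064 ] s -0.0708
fin [ 0.6435 -0.0402  0.052 ] s -0.0723
posttop [0.5962 0.0322 0.112 ] s 0.0024
```

Emit:
move_arm([
  [[0.3,1.5,-25],[0,0,0]],
  [[0.3,1.5,-50],[0,0,0]],
  [[0.3,1.5,-72],[0,0,0]],
  [[0.3,1.5,-84],[0,0,0]],
  [[0.3,1.5,-87],[0,0,0]],
  [[0.3,1.5,-87],[0,0,0]],
], jaw=45)

```text
clock: 20.68
position: [0.5954, 0.0335, 0.1033]
tool_rot: [3.141, 0.0, 1.62]
force: [0.2, -0.2, 1.0]
grip_width: 0.045
```

Emit:
move_arm([
  [[0,0,0],[0,0,0]],
  [[0,0,0],[0,0,0]],
  [[0,0,0],[0,0,0]],
  [[0,0,0],[0,0,0]],
  [[0,0,0],[0,0,0]],
], jaw=0, grip_force=80)

```text
clock: 21.3
position: [0.5952, 0.0338, 0.1034]
tool_rot: [3.141, -0.0, 1.621]
force: [-2.8, 0.5, 7.8]
grip_width: 0.0077
```

Emit:
move_arm([
  [[-0.1,2,0],[0,0,0]],
  [[-0.4,7,0],[0,0,0]],
  [[-0.8,15,0],[0,0,0]],
  [[-1.2,24,0],[0,0,0]],
  [[-1.7,34,0],[0,0,0]],
  [[-2.2,44,0],[0,0,0]],
  [[-2.7,54,0],[0,0,0]],
  [[-3.2,64,0],[0,0,0]],
  [[-3.7,73,0],[0,0,0]],
  [[-4.1,81,0],[0,0,0]],
  [[-4.4,87,0],[0,0,0]],
  [[-4.5,90,0],[0,0,0]],
])

```text
clock: 22.8
position: [0.5905, 0.1232, 0.1034]
tool_rot: [-3.141, 0.001, 1.62]
force: [-5.4, -5.8, 9.6]
grip_width: 0.0077
```

Run:
```python
from h import *
g=wgrab('w9'); cv2.imwrite('pics/w9b.png',cv2.resize(g['frame'],None,fx=1.5,fy=1.5)[:,:,::-1])
for n,(x,y,w,h) in {'side':(180,170,130,110),'top':(130,150,150,80)}.items():
    t=grab_frame(n); pickle.dump(t,open(n+'9.pkl','wb')); cv2.imwrite(f'pics/{n}9.png',cv2.resize(t['frame'][y:y+h,x:x+w],None,fx=5,fy=5,interpolation=cv2.INTER_CUBIC)[:,:,::-1])
```

```text
clk 22.8 pos [0.5905 0.1232 0.1034] rot [-3.1414e+00  7.0000e-04  1.6204e+00] w 0.0077 F [-5.4 -5.8  9.6]
```

View pics/w9b.png

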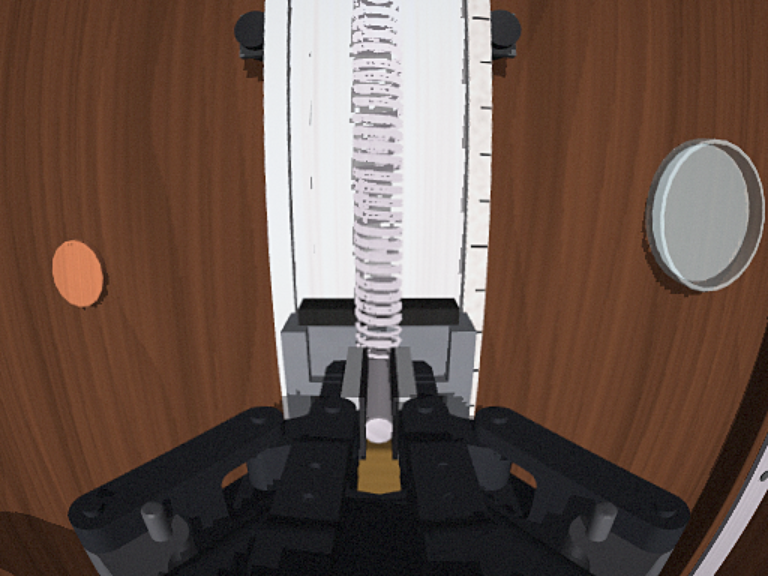

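View pics/side9.png

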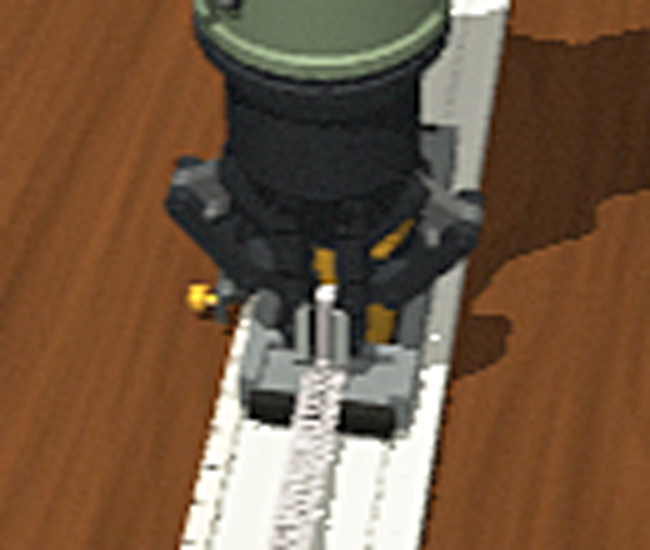

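View pics/top9.png

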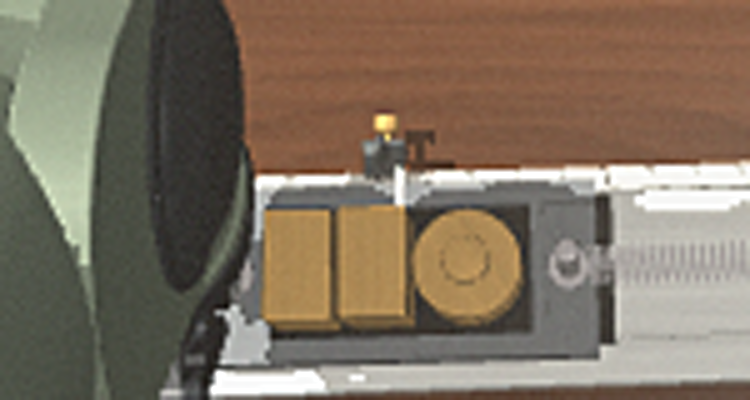

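Run:
```python
from h import *
t=pickle.load(open('top9.pkl','rb')); G=pickle.load(open('G.pkl','rb'))
x,y,w,h=198,168,24,24
im=np.hstack([cv2.resize(f[y:y+h,x:x+w],None,fx=16,fy=24,interpolation=cv2.INTER_NEAREST) for f in (G['top']['frame'],t['frame'])])[:,:,::-1].copy()
cv2.imwrite('pics/z9.png',im)
```

```text
(no output)
```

View pics/z9.png

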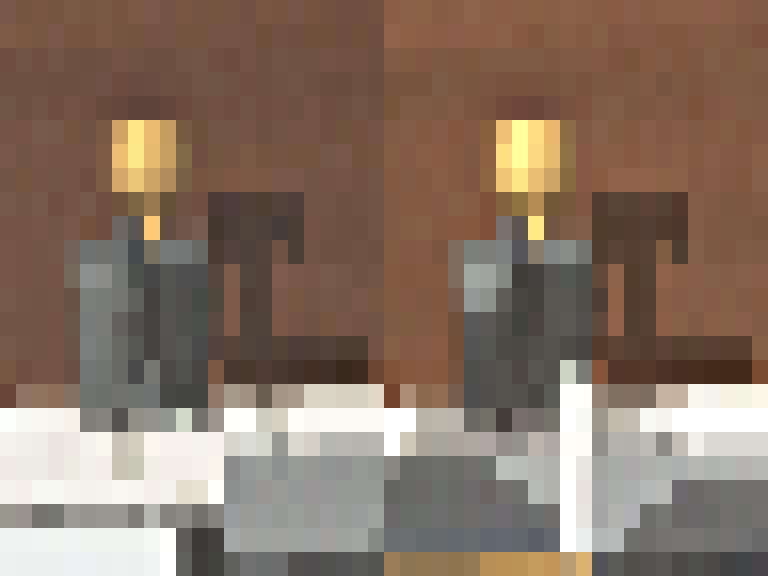

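Run:
```python
from h import *
G=pickle.load(open('G.pkl','rb'));g=pickle.load(open('w8.pkl','rb')); g2=pickle.load(open('w2.pkl','rb'))
a=.05; u=np.array([-np.sin(a),np.cos(a),0])
t=G['top'];s=G['side']
def P(n,p): print(n,np.round(p,4),'s',round(float(p@u)*1000,1))
P('top rider c z.056',ray(t,(206.5,183),.056)); P('top rider box z.04',ray(t,(206.5,183),.04))
P('top fin line now z.064',ray(t,(209.5,188),.064));P('top fin line init',ray(t,(251,185),.064))
P('side init line',ray(s,((199)/4.6+199.5,278/4.6+129.5),.064))
P('side init fin',ray(s,((178)/4.6+199.5,286/4.6+129.5),.052))
P('w8 box c .042',wray(g,(310,156.7),.042))
P('w8 tip .056',wray(g,(303.5,159.5),.056))
x,y,w,h=205,205,40,30
cv2.imwrite('pics/zs.png',cv2.resize(s['frame'][y:y+h,x:x+w],None,fx=18,fy=18,interpolation=cv2.INTER_NEAREST)[:,:,::-1])
for n,gg in (('w2',g2),('w3',pickle.load(open('w3.pkl','rb')))):
    uv=wproj(gg,[[.639,.0615,.056]])[0]; print(n,uv)
    x0,y0=int(uv[0])-25,int(uv[1])-20
    print(x0,y0); cv2.imwrite(f'pics/z{n}.png',cv2.resize(gg['frame'][y0:y0+40,x0:x0+50],None,fx=14,fy=14,interpolation=cv2.INTER_CUBIC)[:,:,::-1])
```

```text
top rider c z.056 [0.6408 0.0571 0.056 ] s 25.0
top rider box z.04 [0.6436 0.0589 0.04  ] s 26.6
top fin line now z.064 [0.6287 0.0493 0.064 ] s 17.8
top fin line init [ 0.6374 -0.0394  0.064 ] s -71.2
side init line [ 0.6313 -0.0387  0.064 ] s -70.2
side init fin [ 0.6437 -0.0425  0.052 ] s -74.6
w8 box c .042 [0.6473 0.0617 0.042 ] s 29.3
w8 tip .056 [0.6388 0.0612 0.056 ] s 29.2
w2 [309.41164028 123.93188053]
284 103
w3 [333.34889537 132.59499403]
308 112
```

View pics/zs.png

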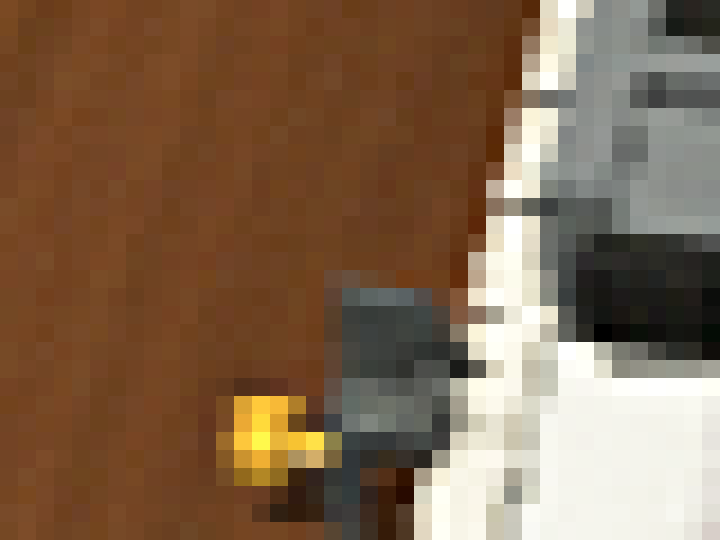

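View pics/zw3.png

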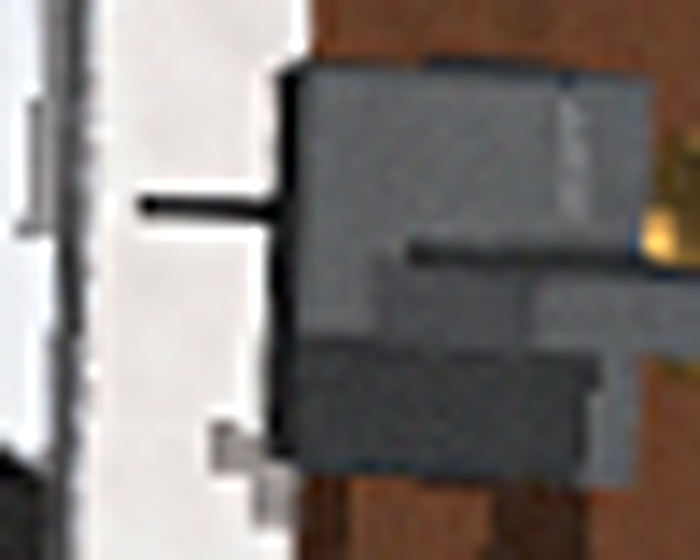

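View pics/zw2.png

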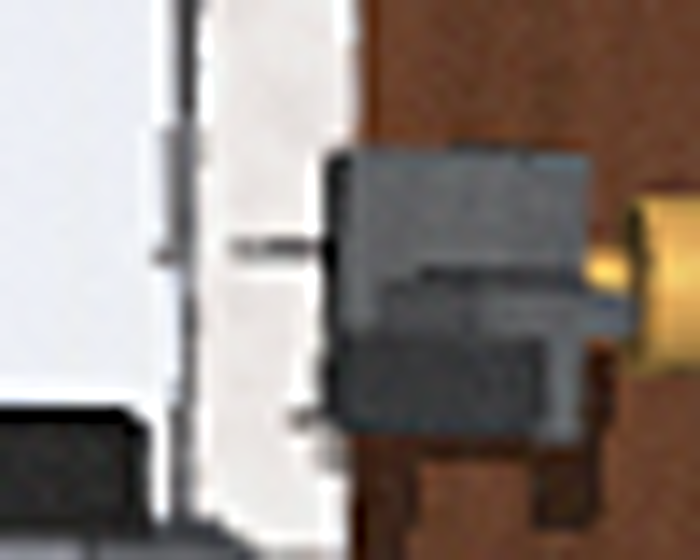

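Run:
```python
from h import *
a=.05; u=np.array([-np.sin(a),np.cos(a),0])
w2=pickle.load(open('w2.pkl','rb'));w3=pickle.load(open('w3.pkl','rb'))
for n,g,px,z in [('w2 tip',w2,(310.9,124.5),.056),('w3 tip',w3,(334.6,133.3),.056),('w2 box.040',w2,(317,123.2),.04),('w3 box.040',w3,(340,130.6),.04),('w2 post',w2,(190+330/5-.5,116+273/5-.5),.112),('w3 post',w3,(400/3+357/3-.5,350/3+300/3-.5),.112)]:
    p=wray(g,px,z); print(n,np.round(p,4),round(float(p@u)*1000,1))
```

```text
w2 tip [0.6403 0.0611 0.056 ] 29.1
w3 tip [0.6398 0.0612 0.056 ] 29.1
w2 box.040 [0.6489 0.0618 0.04  ] 29.3
w3 box.040 [0.6476 0.0619 0.04  ] 29.4
w2 post [0.5958 0.0328 0.112 ] 3.0
w3 post [0.5957 0.0328 0.112 ] 3.0
```

Emit:
move_arm([
  [[-0.1,2,0],[0,0,0]],
  [[-0.2,5,0],[0,0,0]],
  [[-0.4,7.5,0],[0,0,0]],
  [[-0.4,8.8,0],[0,0,0]],
  [[-0.4,8.8,0],[0,0,0]],
  [[-0.4,8.8,0],[0,0,0]],
])

```text
clock: 23.7
position: [0.59, 0.1315, 0.1034]
tool_rot: [-3.141, 0.001, 1.62]
force: [-4.7, -6.8, 10.4]
grip_width: 0.0077
```

Run:
```python
from h import *
s=observe(); print(s['clock'],s['position'],s['force'],s['grip_width'])
F=[grab_frame('top') for _ in range(3)]; t=F[0]; t['frame']=np.mean([f['frame'] for f in F],0).astype(np.uint8); pickle.dump(t,open('top10.pkl','wb'))
x,y,w,h=196,168,26,26
cv2.imwrite('pics/z10.png',cv2.resize(t['frame'][y:y+h,x:x+w],None,fx=23,fy=23,interpolation=cv2.INTER_NEAREST)[:,:,::-1])
t=grab_frame('side'); pickle.dump(t,open('side10.pkl','wb')); x,y,w,h=190,190,80,70
cv2.imwrite('pics/s10.png',cv2.resize(t['frame'][y:y+h,x:x+w],None,fx=8.5,fy=8.5,interpolation=cv2.INTER_CUBIC)[:,:,::-1])
```

```text
23.7 [0.59002975 0.13150689 0.10340878] [-4.74295724 -6.78404908 10.41542177] 0.007714676515220728
```

View pics/z10.png

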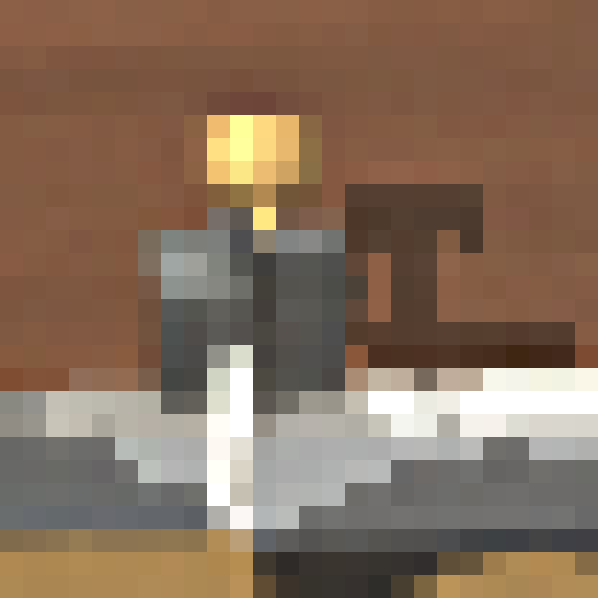

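View pics/s10.png

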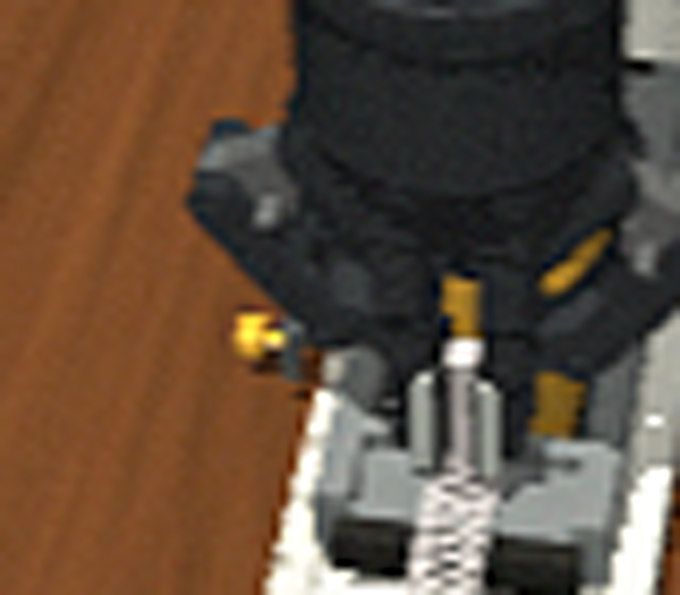

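Run:
```python
from h import *
g=pickle.load(open('top10.pkl','rb')); f=g['frame'].astype(float)
sat=f[...,:].min(2)
for r in range(182,191):
    row=f[r,200:214].mean(1); print(r,row.round().astype(int).tolist())
cv2.imwrite('pics/t10.png',cv2.resize(g['frame'][140:310,110:400],None,fx=2.7,fy=2.7,interpolation=cv2.INTER_CUBIC)[:,:,::-1])
```

```text
182 [95, 95, 86, 79, 76, 89, 80, 71, 82, 83, 77, 63, 66, 64]
183 [97, 97, 82, 77, 74, 142, 214, 65, 79, 80, 76, 95, 52, 52]
184 [111, 111, 96, 69, 70, 205, 255, 72, 81, 79, 71, 141, 180, 174]
185 [183, 178, 173, 92, 94, 217, 255, 86, 108, 151, 147, 188, 255, 255]
186 [165, 177, 175, 173, 173, 251, 255, 142, 174, 178, 177, 172, 193, 243]
187 [107, 185, 177, 174, 172, 248, 222, 164, 172, 170, 173, 174, 172, 182]
188 [101, 112, 190, 180, 177, 252, 209, 167, 170, 171, 176, 183, 185, 103]
189 [105, 104, 113, 105, 110, 255, 190, 170, 178, 179, 182, 108, 112, 102]
190 [107, 106, 103, 103, 96, 174, 247, 181, 186, 108, 114, 110, 111, 114]
```

View pics/t10.png

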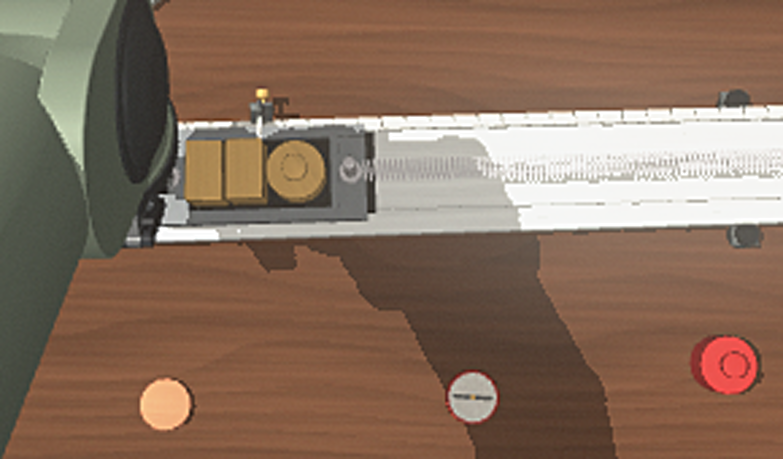

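The weights are standing in the tray, the bystanders haven't moved, and the fin is in line with the pointer. The two measurements bracket zero, at about 0.5 mm short and 0.8 mm past, so I'm handing in.

Run:
```python
from workcell import *
s=observe(); print(s['clock'],s['position'],s['qd'].round(4),s['force'],s['grip_width']); print(job_done())
```

```text
23.9 [0.59005544 0.13151652 0.10342058] [-0.0006  0.     -0.0009  0.0005 -0.0022 -0.001   0.0025] [-5.18486595 -6.25770943  9.28232052] 0.0077090897362295475
the job is handed in; nothing more can be done
None
```

I handed the job in at 23.9 s. Both brass blocks and the brass round weight were set down side by side in the tray. The arm then gripped the trolley by its +y post, drew it about 98 mm along the track, and is still holding it there.

- **Weights:** the last top view shows all three standing upright in the tray. Each touched the tray floor before I released it.
- **Fin at the pointer:** my two checks disagree slightly. The wrist-camera measurement puts the fin about 0.5 mm short of the pointer, and the top camera puts it up to about 0.8 mm past. I left it between the two.
- **Hold:** the arm was at rest when I handed in. The pull was about 6.3 N, close to the spring force expected at that distance, and I saw no sign of the grip slipping.
- **Other items:** the compass, copper disc and red look-alike show undisturbed in the last top view. That crop did not cover the petri dish, which I last saw undisturbed at the start of the final pull; the arm did not go near it.

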